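# Let the truffle tin down the feed chute

### The job

Press the pad of the rocker all the way down so that the copper tin rolls down the feed chute. When it comes out from under the clear hood, catch it on the run with the fingers on its downhill side, neither gripping it nor letting it bump into a standing hand: run along with it in touch and brake it smoothly, so that it stops only past the brass line, clearly short of the rubber stop, and hold it still there for two seconds. Then ease it slowly down against the stop, take the hand away, and leave the gate open and the other things where they are.

Things in the scene. Friction and masses are not known exactly. Their poses are not given: they have to be found in the camera images.
- deck: Sloping floor of the feed chute. Origin: on its top, on the centre line, under the waiting tin; x across, -y straight downhill, z its normal. Slope (varies) 0.031 to 0.038 rad; with rolling resistance the tin gains 0.08 to 0.16 m/s2, reaching up to 0.4 m/s. Side walls 40 mm high, inner faces at x = +-68 mm, reach to y = -500 mm; the floor ends at y = -535.
- hood_end (a point): Middle of the top of the downhill edge of the clear hood over the upper chute: deck x 0, y -240, z +84 mm. The hood is 152 mm wide and covers deck y = -70 to -240 mm, with the tin rolling under it; below this edge the chute is open from above.
- mark (a point): Middle of a thin brass line across the floor of the open part of the chute, with brass strips on both side walls: deck x 0, y -380, z 0 mm, 130 mm uphill of the stop. The tin counts as past it when its centre is.
- stop: Low rubber lip across the chute's low end, on the deck, 136 mm long, 10 mm thick, 16 mm high. Origin: bottom middle of its uphill face (deck y -510 mm). Fingertips can stay above it, in front of the tin. The tin resting against it has its centre 30 mm uphill of this origin (deck y -480 mm), its foremost line 6 mm past the lip's face.
- tin: Copper tin, pill-shaped, lying across the chute: diameter 72 mm, 130 mm long with round ends (straight part 58 mm), nominal 0.5 kg (0.4 to 0.625). Origin at its centre, x along its length; turns about x as it rolls. Waits at deck y = 0, centre 36 mm above the floor. More than 10 N from the fingers is too much; holding it on the slope takes 0.1 to 0.2 N.
- gate (a joint): Angle of the rocker gate: a steel shaft along the chute on the robot's side (deck x -81, z +88 mm, parallel to y) with a paddle hanging in front of the tin and an arm with a press pad. 0 = paddle down; grows as the pad is pressed and the paddle swings up; end of travel 0.9. From about 0.65 the tin is free; open means above 0.7. Friction (0.22 N m, 4 to 6 N at the pad) keeps it where it is left.
- pad (a point): Centre of the top of the rocker's press pad: round wooden disc, 34 mm diameter, 10 mm thick, on a 55 mm arm on the robot's side of the chute. At gate 0 it is level, at deck x -131, y -325, z +120 mm; at gate 0.9 it is about 52 mm lower and within 10 mm of the same x, y.
- gift_box: Open cardboard gift box, 110 x 150 x 50 mm. Bystander, loose; not to be disturbed. Origin: centre of its underside.
- nib_jar: Jar, 72 mm diameter, 100 mm high. Bystander, loose; not to be disturbed. Origin: centre of its underside.
- palette: Small spatula lying flat. Bystander, loose; not to be disturbed. Origin: centre of its underside.
Mind the look-alikes: they are no part of the job. What is shaped like the tin but turquoise is not meant.

How it is judged:
By the outcome, as a careful person would: the job done as asked, in the order asked, and still so for the second after the job is handed in, with the robot touching nothing.
It also fails if it takes over 42 s, if anything falls off the work surface, if the arm or the gripper's body presses on something with over 40 N, if the wrist force passes 120 N, or if a joint passes its speed limit or range.

### The arm

A 6-joint arm with a two-finger parallel gripper is mounted at the origin on the work surface. World frame = base frame: x ahead of the robot, y to its left, z up, the work surface at z = 0. Lengths are in mm, angles in degrees, forces in N, time in s.
With the tool pointing down it reaches from about 275 to 725 mm from the base axis. Payload 15.9 kg.
Tool frame: the origin (TCP) lies at the very end of the fingers, on their centre line; the grasp point (between the pads) lies 19 mm behind it (r.grasp_offset is the distance from the TCP to the grasp point, in mm); x points along the fingers, y is the direction in which the jaws open and shut, and the axes are right-handed (so a half turn about x gives the same grasp; the last joint's range is limited). The gripper opens to 85 mm and grips with 20 to 120 N. Pads are 22 mm wide; open, the fingers measure 114 mm over their backs; the gripper's body (76 mm by 85 mm) begins 54 mm behind the grasp point. The pads swing forward as they close: fully open they stand 13 mm farther back than shut.
Start: joints at [67.895, 12.198, -1.971, 75.831, 0, 90], TCP at [188.143, 463.236, 231.306] pointing down, gripper open.
Joint ranges: [-170.91, 170.91], [-42.67, 98.43], [-65.05, 77.54], [-120.47, 116.71], [-90, 82.35], [-180, 180]. Speed limits (degrees/s): [108.29, 108.29, 136.94, 147.25, 180, 180].

### API

Orientations are given as a 3x3 rotation matrix whose columns are the frame's x, y, z axes.
In Python, from workcell import status, capture, ticket, r gives the robot as it stands. The module is installed in compiled form; this text tells all that it offers.
- The arm moves only by the tool play_rows, never from a script. Its argument "rows" is one flat list of numbers, 4 for each row, row after row: the shift along the world's x, y, z in cm, then the turn about the world's z in rad. A call has 1 to 10 rows; each row is the pose to reach, as a shift and turn from the pose commanded when the call began; what a row does not reach only later rows make up. A row lasts 1/8 s, in which the tool goes at most 62.5 mm and 10.7 degrees, less where a joint would pass 70% of its speed; a pose out of reach is approached as far as the arm can. A call with a gripper value outside its range is refused whole. "grip" is the finger opening in cm, from 0 to 8.54, set as the call begins (left out, the last holds). The fingers move at their own pace and stop on an object; "force" is the grip in N (left out, the last holds). Time passes only in rows, so rows that repeat a pose let the fingers close. It gives the time, the measured TCP pose, the force and the opening at its end, in the units of the state.
- status.get_state(): the state, without advancing time (a new reading comes with each control period).
- capture(name): name is "scene" or "side" or "wrist"; returns a dict with "image" (384x512x3 uint8, red, green, blue), "fov_y" (degrees; the focal length in pixels is half the picture's height over the tangent of half this angle, whatever the lens; pixels are square), "cx", "cy" (the principal point, pixels), "R" (3x3) and "t" (3): a world point X has camera coordinates R X + t; the wrist camera has in their place "T_tool_cam" (4x4, takes a point from camera to tool coordinates, whose origin is the TCP and whose axes are the tool frame's). Camera axes: x right, y down, z forward; pixel columns grow to the right and rows downward; lengths in mm; the calibration is good to about 2 mm. A picture is of the moment at which its call begins: read the wrist's pose just before it. There is no depth.
- ticket.sign_off(): hands the job in, once; it reports no verdict.
The state is a dict: "time": time; "joints": joint angles; "joint_vel": joint speeds; "tau": joint torques, N m; "ee_pos": TCP position; "orientation": TCP orientation; "contact_force": force on the tool from outside, world axes, zero at the start; "moment": the same for the moment, N m; "finger_gap": opening from 0.0 (shut) to 1.0 (fully open).
Only numpy, scipy, OpenCV 4.12 (cv2) and the standard library are available. Lean on these libraries where they do the work, as an engineer would, in place of code of your own. Each camera call takes 0.05 s, during which the arm holds its last target. There are 200 camera calls.

## Working session

There is one attempt and no reset: what is moved stays moved. The work goes in short steps, Python scripts to look and compute and a tool call to move; the robot and the scene stay as the last step left them, time stands still between calls to the robot, and variables do not carry over. Pictures are saved under pics/ and viewed, about 8 in all and at most 12, crops included, and the job is handed in when it is done.

Besides the shell and the picture viewer there is one more tool, called after "Emit:" by a JSON object that holds its "fn" and its "kwargs". play_rows: Moves the arm, as the interface text tells. Its arguments: {"type":"object","properties":{"rows":{"type":"array","items":{"type":"number"}},"grip":{"type":"number"},"force":{"type":"number"}},"required":["rows"]}

```bash
mkdir -p pics
cat > h.py <<'E'
import numpy as np, cv2
from workcell import status, capture, ticket, r
def snap(n,f):
    c=capture(n); cv2.imwrite(f'pics/{f}.png',cv2.resize(c['image'][:,:,::-1],(800,600),interpolation=cv2.INTER_CUBIC)); 
    np.savez(f'pics/{f}.npz',**c); return c
E
python3 - <<'E'
from h import *
for n in ['scene','side']:
    c=snap(n,n+'0'); print(n,c['fov_y'],c['cx'],c['cy'],c['R'],c['t'])
s=status.get_state();print(s)
E
```

```text
scene 47.57206434228617 250.42518785741734 189.87485010809615 [[ 0.44356538  0.89623837  0.00255522]
 [ 0.50660023 -0.24837215 -0.82563156]
 [-0.73932804  0.36751606 -0.56420386]] [-249.83070824 -160.22920979 1834.11302202]
side 45.5374761288583 263.2349973585145 189.1558474499048 [[-0.99004716 -0.14017588 -0.0125436 ]
 [-0.09795117  0.75032157 -0.65377604]
 [ 0.10105536 -0.64604045 -0.75658413]] [ 491.32685571  135.83275198 1732.37015488]
{'time': 0.1, 'joints': array([ 6.78935063e+01,  1.22200632e+01, -2.00597777e+00,  7.58309752e+01,
       -6.35148311e-04,  9.00010268e+01]), 'joint_vel': array([-0.0863284 , -0.04095943,  0.14370296, -0.05642576,  0.10483092,
        0.02553589]), 'tau': array([-1.58827035e-03, -6.87246394e+01,  4.87809491e+01,  1.19976807e-02,
       -8.52415678e-05,  1.16214170e-05]), 'ee_pos': array([188.04851955, 462.94782987, 230.87316527]), 'orientation': array([[-3.64221813e-04,  3.76345689e-01,  9.26479244e-01],
       [-9.26135333e-04,  9.26478781e-01, -3.76345865e-01],
       [-9.99999505e-01, -9.95118537e-04,  1.11032580e-05]]), 'contact_force': array([ 0.96644881, -0.26070551, -0.05062541]), 'moment': array([ 0.03111181,  0.0912546 , -0.00461905]), 'finger_gap': 1.00278774765667}
```

View pics/scene0.png

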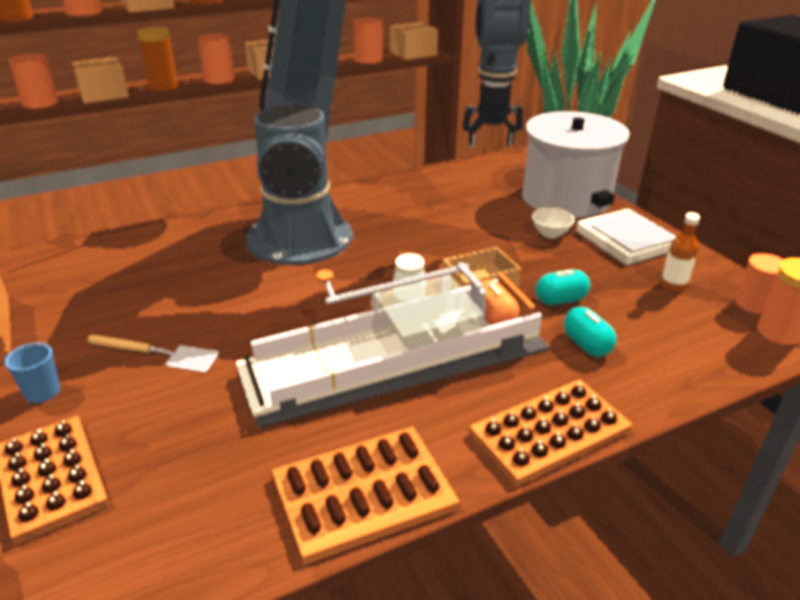

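View pics/side0.png

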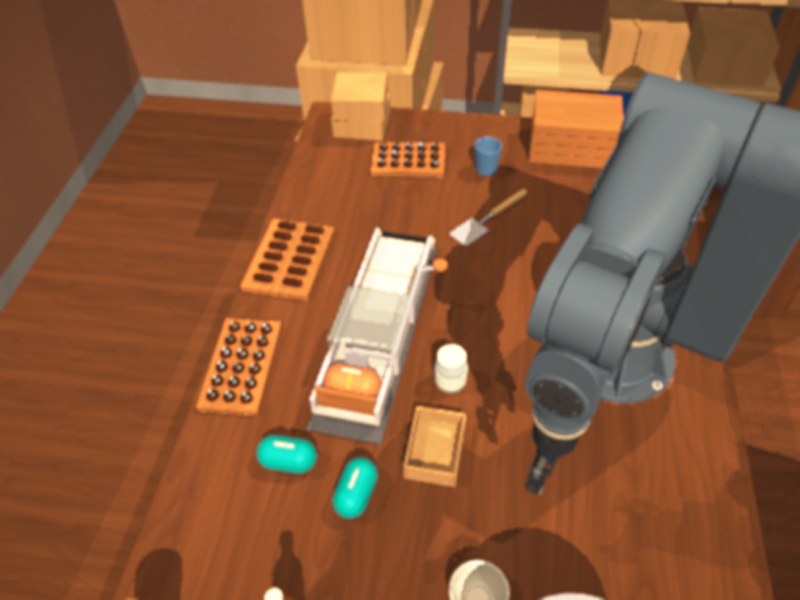

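Run:
```python
import cv2
a=cv2.imread('pics/scene0.png')
import numpy as np
s=np.load('pics/scene0.npz')['image'][:,:,::-1]
d=np.load('pics/side0.npz')['image'][:,:,::-1]
cv2.imwrite('pics/c1.png',cv2.resize(s[160:275,150:350],(800,460),interpolation=cv2.INTER_CUBIC)) # x4
cv2.imwrite('pics/c2.png',cv2.resize(d[140:290,180:320],(560,600),interpolation=cv2.INTER_CUBIC)) # x4
```

```text
(no output)
```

View pics/c1.png

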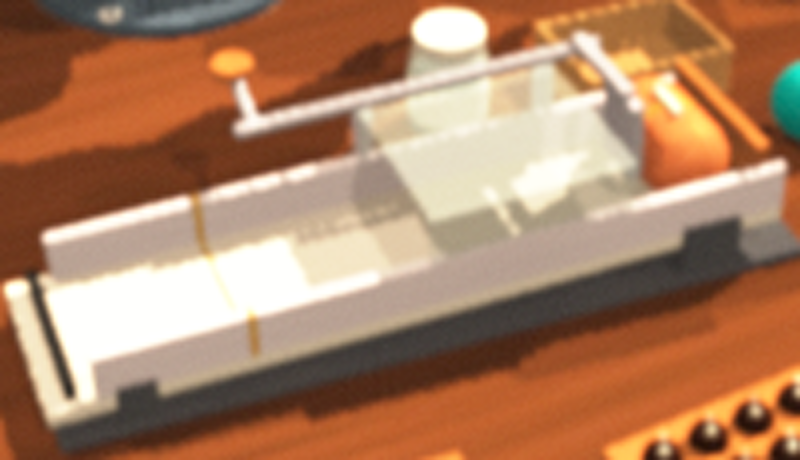

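View pics/c2.png

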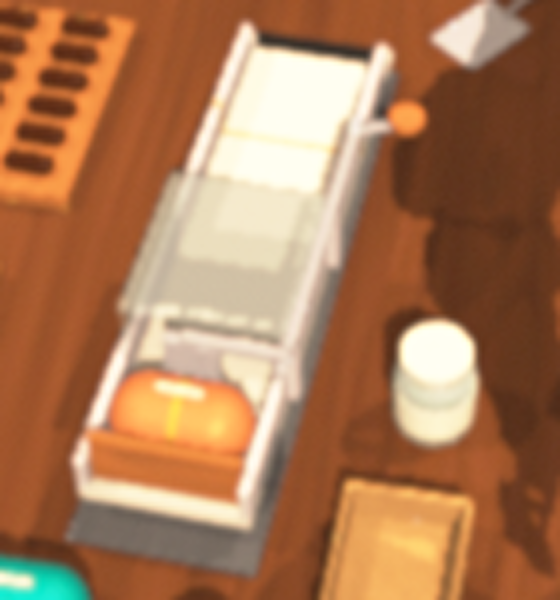

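```bash
cat > fit.py <<'E'
from h import *
from scipy.optimize import least_squares
from scipy.spatial.transform import Rotation as Ro
C={n:np.load(f'pics/{n}0.npz') for n in ['scene','side']}
def proj(n,X):
    c=C[n]; f=192/np.tan(np.radians(c['fov_y']/2)); p=c['R']@X+c['t']; return np.array([c['cx']+f*p[0]/p[2],c['cy']+f*p[1]/p[2]])
o={'scene':(150,160),'side':(180,140)}
P=[('scene',(232,62),(-131,-325,120)),('side',(408,117),(-131,-325,120)),
('scene',(206,251),(-68,-380,0)),('scene',(196,197),(-68,-380,40)),('scene',(36,275),(-68,-515,16)),('scene',(45,237),(-68,-500,40)),
('scene',(357,115),(-76,-240,84)),('scene',(432,222),(76,-240,84)),
('side',(257,47),(68,-510,0)),('side',(367,60),(-68,-510,0)),('side',(175,172),(76,-240,84)),('side',(328,195),(-76,-240,84)),
('side',(122,300),(76,-70,84)),('side',(285,330),(-76,-70,84)),('side',(180,415),(0,0,36))]
def T(q): return Ro.from_euler('zyx',[q[3],0,q[4]]).as_matrix(),q[:3]   # intrinsic-ish: Rz(yaw) then Rx(pitch)
def T(q): return Ro.from_euler('ZX',[q[3],q[4]]).as_matrix(),np.array(q[:3])
def res(q):
    R,t=T(q); e=[]
    for n,uv,X in P:
        m=np.array(o[n])+(np.array(uv)+.5)/4-.5; e+=list(proj(n,R@np.array(X,float)+t)-m)
    return np.append(e,(q[4]-.0345)/.002)
s=least_squares(res,[450,200,60,0,.0345],loss='soft_l1',x_scale=[100,100,100,.1,.01])
if __name__=='__main__':
    print(s.x,s.cost); e=res(s.x)[:-1].reshape(-1,2)
    for p,k in zip(P,e): print(p[0],p[2],k.round(1))
    R,t=T(s.x); print(R)
    for X in [(-131,-325,120),(0,0,36),(0,-240,84),(0,-380,0),(0,-510,0)]: print(X,(R@np.array(X)+t).round(1))
E
python3 fit.py
```

```text
[ 5.97278308e+02  2.25528418e+02  5.01654846e+01 -8.30949400e-02
  3.47022966e-02] 11.325544042400129
scene (-131, -325, 120) [-0.1  0.3]
side (-131, -325, 120) [-0.5 -1. ]
scene (-68, -380, 0) [-1.1 -1.8]
scene (-68, -380, 40) [0.2 1.8]
scene (-68, -515, 16) [-1.2 -0.7]
scene (-68, -500, 40) [0.2 1.5]
scene (-76, -240, 84) [ 0.2 -0.9]
scene (76, -240, 84) [-0.4 -0.5]
side (68, -510, 0) [-0.6 -0.2]
side (-68, -510, 0) [3.1 1.3]
side (76, -240, 84) [-1.  -0.8]
side (-76, -240, 84) [ 0.2 -0.1]
side (76, -70, 84) [-1.4  1.4]
side (-76, -70, 84) [-0.1  1.4]
side (0, 0, 36) [0.3 0.5]
[[ 9.96549602e-01  8.29493768e-02 -2.87968993e-03]
 [-8.29993477e-02  9.95949615e-01 -3.45756193e-02]
 [ 2.16840434e-19  3.46953320e-02  9.99397936e-01]]
(-131, -325, 120) [439.4 -91.4 158.8]
(0, 0, 36) [597.2 224.3  86.1]
(0, -240, 84) [577.1 -16.4 125.8]
(0, -380, 0) [ 565.8 -152.9   37. ]
(0, -510, 0) [ 555.  -282.4   32.5]
```

Emit:
{"fn": "play_rows", "kwargs": {"rows": [3,-5.5,0,-0.13,6,-11,0,-0.28,8.5,-17,0,-0.42,11,-23,0,-0.56,13,-29,0,-0.7,15,-34,0,-0.84,17.5,-40,0,-0.98,20,-46,-1,-1.12,22,-51,-2.5,-1.25,23.6,-55.3,-4.6,-1.268], "grip": 0, "force": 30}}

```text
time: 1.35
ee_pos: [424.7, -92.2, 184.9]
orientation: [[0.001, 0.996, -0.087], [-0.0, -0.087, -0.996], [-1.0, 0.001, 0.0]]
contact_force: [0.5, 0.3, 0.4]
finger_gap: -0.0
```

Emit:
{"fn": "play_rows", "kwargs": {"rows": [0,0,0,0,0,0,0,0,0,0,0,0]}}

```text
time: 1.72
ee_pos: [424.1, -88.9, 185.8]
orientation: [[0.001, 0.997, -0.081], [-0.0, -0.081, -0.997], [-1.0, 0.001, -0.0]]
contact_force: [0.6, -0.3, 0.3]
finger_gap: -0.003
```

Run:
```python
from h import *
s=status.get_state(); print(s['time'],s['ee_pos'],s['orientation'],s['contact_force'],s['finger_gap'])
a=capture('scene')['image'][:,:,::-1]; c=capture('wrist'); b=c['image'][:,:,::-1]
np.savez('pics/w1.npz',R=s['orientation'],p=s['ee_pos'],**c)
cv2.imwrite('pics/m1.png',np.hstack([cv2.resize(a[130:270,150:290],(400,400),interpolation=2),cv2.resize(b,(400,300))[:300] if 0 else cv2.copyMakeBorder(cv2.resize(b,(400,300)),0,100,0,0,0)]))
print(c['T_tool_cam'],c['fov_y'])
```

```text
1.725 [424.14855795 -88.90176246 185.77697086] [[ 6.20548094e-04  9.96679725e-01 -8.14195303e-02]
 [-1.27294514e-05 -8.14195381e-02 -9.96679918e-01]
 [-9.99999807e-01  6.19524250e-04 -3.78375531e-05]] [ 0.63063346 -0.32160596  0.29712064] -0.003332384121420464
[[ 1.33725114e-03 -2.93294829e-01  9.56021106e-01 -1.42777917e+02]
 [ 9.99998269e-01  1.62923362e-03 -8.98937294e-04  3.87797722e-01]
 [-1.29392807e-03  9.56020653e-01  2.93296500e-01 -7.48106415e+01]
 [ 0.00000000e+00  0.00000000e+00  0.00000000e+00  1.00000000e+00]] 61.6585560824063
```

View pics/m1.png

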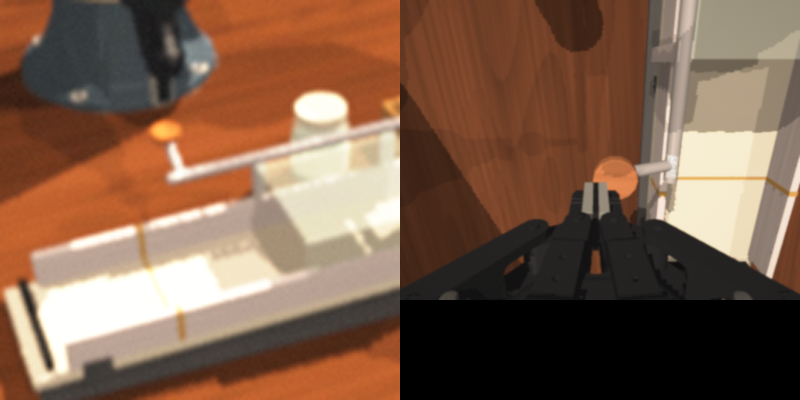

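```bash
cat >> h.py <<'E'
def ray(c,R,p,uv):
    T=c['T_tool_cam']; f=192/np.tan(np.radians(c['fov_y']/2))
    d=np.array([(uv[0]-c['cx'])/f,(uv[1]-c['cy'])/f,1.]); o=R@T[:3,3]+p
    return o,R@T[:3,:3]@d
def deckhit(q,c,R,p,uv,z):
    from fit import T
    Rd,t=T(q); o,d=ray(c,R,p,uv); o=Rd.T@(o-t); d=Rd.T@d; return o+d*(z-o[2])/d[2]
E
python3 - <<'E'
from h import *; from fit import s
w=np.load('pics/w1.npz'); 
for n,uv,z in [('pad',(275,226),120),('brassfloor',(400,228),0),('hood edge',((760-400)*1.28,60*1.28),84),('right brass top',((796-400)*1.28,194*1.28),40),('brass floor corner R',((768-400)*1.28,178*1.28),0),('pad fing tip',(196*1.28,190*1.28),120)]:
    print(n,deckhit(s.x,w,w['R'],w['p'],uv,z).round(1))
R=w['R'];print(s.x)
E
```

```text
pad [-132.  -322.7  120. ]
brassfloor [   1.3 -381.7    0. ]
hood edge [ -21.1 -241.7   84. ]
right brass top [  76.3 -381.5   40. ]
brass floor corner R [  71.1 -381.3    0. ]
pad fing tip [-145.7 -333.8  120. ]
[ 5.97278308e+02  2.25528418e+02  5.01654846e+01 -8.30949400e-02
  3.47022966e-02]
```

```bash
cat > tin.py <<'E'
from h import *
from fit import T, s as S
Rd,td=T(S.x)
def hull(c,y,Rc,tc):
    a,b=np.meshgrid(np.linspace(0,2*np.pi,24),np.linspace(-np.pi/2,np.pi/2,9))
    p=36*np.stack([np.sin(b),np.cos(b)*np.cos(a),np.cos(b)*np.sin(a)],-1).reshape(-1,3); p[:,0]+=29*np.sign(p[:,0])
    w=(p+[0,y,36])@Rd.T+td; q=w@Rc.T+tc; f=192/np.tan(np.radians(c['fov_y']/2))
    return cv2.convexHull((np.c_[c['cx']+f*q[:,0]/q[:,2],c['cy']+f*q[:,1]/q[:,2]]).astype(np.float32)).round().astype(np.int32)
def orange(im):
    h=cv2.cvtColor(im,cv2.COLOR_RGB2HSV); return (h[...,0]<20)&(h[...,1]>90)&(h[...,2]>90), h[...,2]<60
def find(name):
    st=status.get_state(); c=capture(name); im=np.ascontiguousarray(c['image'])
    if name=='wrist':
        M=c['T_tool_cam']; Rw=st['orientation']@M[:3,:3]; o=st['orientation']@M[:3,3]+st['ee_pos']; Rc,tc=Rw.T,-Rw.T@o; base=0
    else: Rc,tc=c['R'],c['t']; base=orange(np.ascontiguousarray(np.load(f'pics/{name}0.npz')['image']))[0]
    O,D=orange(im); best=[]
    ys=np.arange(-500,1,2.); m=[]
    for y in ys:
        k=np.zeros(im.shape[:2],np.uint8); cv2.fillConvexPoly(k,hull(c,y,Rc,tc),1); m.append(k>0)
    roi=np.any(m,0)&~D
    if name!='wrist':
        t0=np.zeros(im.shape[:2],np.uint8); cv2.fillConvexPoly(t0,hull(c,0,Rc,tc),1); roi&=~(base&(t0==0))
    sc=[2*(O&k&roi).sum()-(k&roi).sum() if (k&roi).sum()>30 else -9999 for k in m]
    i=int(np.argmax(sc)); cv2.imwrite(f"pics/{name}_{st['time']:.2f}.png",im[:,:,::-1])
    print(name,'t',round(st['time'],3),'tin y',ys[i],'score',sc[i],'of',int((m[i]&roi).sum()))
    R=Rd.T@(st['ee_pos']-td); print('  TCP deck',R.round(1),'F',st['contact_force'].round(2))
    return ys[i]
if __name__=='__main__':
    import sys
    for n in sys.argv[1:]: find(n)
E
python3 tin.py scene side
```

```text
scene t 1.825 tin y 0.0 score 87 of 693
  TCP deck [-146.3 -322.9  146.9] F [-0.55  0.45 -0.7 ]
side t 1.875 tin y 0.0 score 320 of 702
  TCP deck [-146.3 -323.   146.8] F [ 0.5  -0.66  0.06]
```

Emit:
{"fn": "play_rows", "kwargs": {"rows": [0,0,-1.5,0,0,0,-3,0,0,0,-4,0,0,0,-4.8,0]}}

```text
time: 2.42
ee_pos: [422.9, -89.3, 136.9]
orientation: [[-0.002, 0.997, -0.082], [0.0, -0.082, -0.997], [-1.0, -0.002, -0.0]]
contact_force: [-10.9, 1.4, 6.4]
finger_gap: -0.0
```

Emit:
{"fn": "play_rows", "kwargs": {"rows": [0,0,-0.9,0,0,0,-1.8,0]}}

```text
time: 2.68
ee_pos: [422.8, -89.0, 118.8]
orientation: [[-0.002, 0.997, -0.082], [0.001, -0.082, -0.997], [-1.0, -0.002, -0.001]]
contact_force: [-5.1, 4.3, 5.3]
finger_gap: 0.003
```

Emit:
{"fn": "play_rows", "kwargs": {"rows": [0,0,-0.4,0]}}

```text
time: 2.8
ee_pos: [423.3, -88.9, 114.9]
orientation: [[-0.001, 0.997, -0.082], [0.001, -0.082, -0.997], [-1.0, -0.001, -0.001]]
contact_force: [-5.4, 4.0, 4.0]
finger_gap: -0.0
```

Emit:
{"fn": "play_rows", "kwargs": {"rows": [0,0,-0.5,0]}}

```text
time: 2.92
ee_pos: [424.0, -89.1, 110.4]
orientation: [[-0.0, 0.997, -0.082], [0.001, -0.082, -0.997], [-1.0, -0.0, -0.001]]
contact_force: [-0.9, 1.5, 4.6]
finger_gap: -0.001
```

Emit:
{"fn": "play_rows", "kwargs": {"rows": [0,0,-0.5,0]}}

```text
time: 3.05
ee_pos: [424.4, -89.6, 105.4]
orientation: [[0.001, 0.997, -0.082], [-0.0, -0.082, -0.997], [-1.0, 0.001, 0.0]]
contact_force: [-0.8, -0.1, 4.5]
finger_gap: -0.0
```

Emit:
{"fn": "play_rows", "kwargs": {"rows": [0,0,-0.5,0]}}

```text
time: 3.18
ee_pos: [424.8, -89.9, 101.7]
orientation: [[0.002, 0.997, -0.083], [-0.001, -0.083, -0.997], [-1.0, 0.002, 0.0]]
contact_force: [-23.2, 6.0, 81.2]
finger_gap: -0.001
```

```bash
python3 tin.py scene
```

```text
scene t 3.175 tin y -52.0 score 224 of 698
  TCP deck [-145.7 -326.6   62.9] F [-23.16   6.03  81.22]
```

Emit:
{"fn": "play_rows", "kwargs": {"rows": [0,0,4.5,0,4,-0.4,5.8,0,9.5,-0.9,5.6,0,14,-1.4,4,0], "grip": 2}}

```text
time: 3.72
ee_pos: [566.9, -104.1, 140.9]
orientation: [[0.003, 0.997, -0.083], [-0.001, -0.083, -0.997], [-1.0, 0.003, 0.001]]
contact_force: [-0.2, 1.0, 0.5]
finger_gap: 0.234
```

```bash
python3 tin.py scene
```

```text
scene t 3.725 tin y -140.0 score 337 of 715
  TCP deck [  -2.9 -327.6  102.2] F [-0.21  0.96  0.48]
```

Emit:
{"fn": "play_rows", "kwargs": {"rows": [0.4,1.2,-4.2,0,0.75,2.07,-7.7,0]}}

```text
time: 4.03
ee_pos: [571.7, -82.7, 61.5]
orientation: [[-0.0, 0.997, -0.083], [-0.0, -0.083, -0.997], [-1.0, -0.0, 0.0]]
contact_force: [0.0, -0.3, -0.8]
finger_gap: 0.233
```

```bash
python3 tin.py scene wrist
```

```text
scene t 4.025 tin y -200.0 score 372 of 722
  TCP deck [ 1.000e-01 -3.087e+02  2.210e+01] F [ 0.05 -0.29 -0.76]
wrist t 4.075 tin y -174.0 score 624 of 5226
  TCP deck [  -2.1 -307.9   17.8] F [-3.02  1.1  -6.42]
```

Emit:
{"fn": "play_rows", "kwargs": {"rows": [-0.08,-1.0,0.1,0,-0.27,-3.19,0.1,0,-0.49,-5.88,0.1,0,-0.73,-8.76,0,0,-0.95,-11.4,-0.1,0,-1.13,-13.55,-0.17,0,-1.26,-15.09,-0.23,0,-1.34,-16.04,-0.26,0,-1.37,-16.43,-0.27,0,-1.38,-16.53,-0.28,0]}}

```text
time: 5.38
ee_pos: [557.9, -248.1, 60.5]
orientation: [[-0.0, 0.997, -0.083], [0.0, -0.083, -0.997], [-1.0, -0.0, -0.0]]
contact_force: [-0.2, -0.4, 0.7]
finger_gap: 0.23
```

```bash
python3 tin.py scene wrist; ls pics
python3 - <<'E'
import cv2,glob,numpy as np
f=sorted(glob.glob('pics/wrist_*.png'))[-1]; g=sorted(glob.glob('pics/scene_*.png'))[-1]
cv2.imwrite('pics/m2.png',np.hstack([cv2.resize(cv2.imread(g)[150:285,140:320],(400,300)),cv2.resize(cv2.imread(f),(400,300))]))
E
```

```text
scene t 5.375 tin y -426.0 score 163 of 765
  TCP deck [ 1.000e-01 -4.746e+02  2.680e+01] F [-0.17 -0.39  0.68]
wrist t 5.425 tin y -426.0 score 43434 of 51652
  TCP deck [ 1.000e-01 -4.745e+02  2.680e+01] F [-0.33 -0.9  -0.25]
c1.png
c2.png
m1.png
scene0.npz
scene0.png
scene_1.82.png
scene_3.17.png
scene_3.73.png
scene_4.03.png
scene_5.38.png
side0.npz
side0.png
side_1.88.png
w1.npz
wrist_4.08.png
wrist_5.42.png
```

View pics/m2.png

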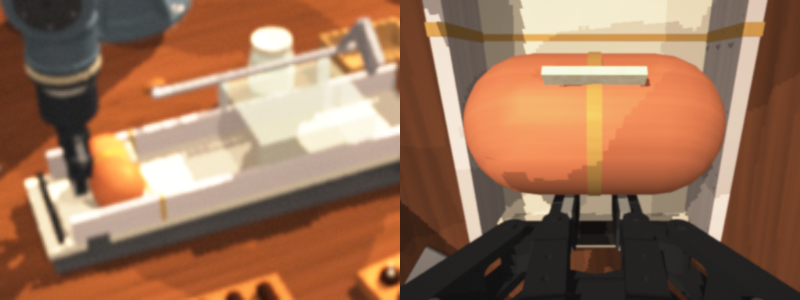

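Emit:
{"fn": "play_rows", "kwargs": {"rows": [0,0,0,0,0,0,0,0,0,0,0,0,0,0,0,0,0,0,0,0,0,0,0,0,0,0,0,0,0,0,0,0,0,0,0,0,0,0,0,0]}}

```text
time: 6.72
ee_pos: [557.8, -248.3, 60.5]
orientation: [[-0.0, 0.997, -0.083], [0.0, -0.083, -0.997], [-1.0, -0.0, -0.0]]
contact_force: [-1.1, 0.7, 0.2]
finger_gap: 0.235
```

Emit:
{"fn": "play_rows", "kwargs": {"rows": [0,0,0,0,0,0,0,0,0,0,0,0,0,0,0,0,0,0,0,0,0,0,0,0,0,0,0,0,0,0,0,0,0,0,0,0,0,0,0,0]}}

```text
time: 7.98
ee_pos: [557.8, -248.4, 60.5]
orientation: [[0.0, 0.997, -0.083], [-0.0, -0.083, -0.997], [-1.0, 0.0, 0.0]]
contact_force: [0.3, -0.5, 0.0]
finger_gap: 0.236
```

```bash
python3 tin.py wrist
```

```text
wrist t 7.975 tin y -428.0 score 43433 of 51087
  TCP deck [   0.  -474.9   26.8] F [ 0.32 -0.46  0.03]
```

Emit:
{"fn": "play_rows", "kwargs": {"rows": [-0.01,-0.08,0,0,-0.02,-0.25,-0.01,0,-0.04,-0.5,-0.02,0,-0.06,-0.75,-0.03,0,-0.08,-1.0,-0.03,0,-0.1,-1.25,-0.04,0,-0.12,-1.5,-0.05,0,-0.15,-1.75,-0.06,0,-0.17,-2.0,-0.07,0,-0.19,-2.25,-0.08,0]}}

```text
time: 9.28
ee_pos: [555.9, -271.0, 59.7]
orientation: [[0.0, 0.997, -0.083], [0.0, -0.083, -0.997], [-1.0, 0.0, -0.0]]
contact_force: [0.7, -0.0, -0.2]
finger_gap: 0.229
```

Emit:
{"fn": "play_rows", "kwargs": {"rows": [-0.02,-0.25,-0.01,0,-0.04,-0.5,-0.02,0,-0.06,-0.75,-0.03,0,-0.08,-1.0,-0.03,0,-0.1,-1.25,-0.04,0,-0.12,-1.5,-0.05,0,-0.15,-1.75,-0.06,0,-0.17,-2.0,-0.07,0,-0.18,-2.2,-0.08,0,-0.2,-2.35,-0.08,0]}}

```text
time: 10.52
ee_pos: [553.9, -294.5, 58.9]
orientation: [[0.0, 0.997, -0.083], [-0.0, -0.083, -0.997], [-1.0, 0.0, 0.0]]
contact_force: [-0.4, -0.4, 0.2]
finger_gap: 0.237
```

Emit:
{"fn": "play_rows", "kwargs": {"rows": [-0.01,-0.12,0,0,-0.02,-0.24,0,0,-0.03,-0.36,0,0,-0.04,-0.48,0,0,-0.05,-0.6,0,0,-0.06,-0.72,0,0,-0.07,-0.84,0,0,-0.08,-0.96,0,0,-0.09,-1.08,0,0]}}

```text
time: 11.65
ee_pos: [553.1, -305.2, 58.9]
orientation: [[0.0, 0.997, -0.083], [-0.0, -0.083, -0.997], [-1.0, 0.0, 0.0]]
contact_force: [-0.2, 0.8, -1.0]
finger_gap: 0.234
```

```bash
python3 tin.py wrist; cp $(ls -t pics/wrist_*.png|head -1) pics/v3.png
```

```text
wrist t 11.65 tin y -480.0 score 49322 of 52526
  TCP deck [  -0.  -532.    27.2] F [-0.16  0.75 -1.01]
```

View pics/v3.png

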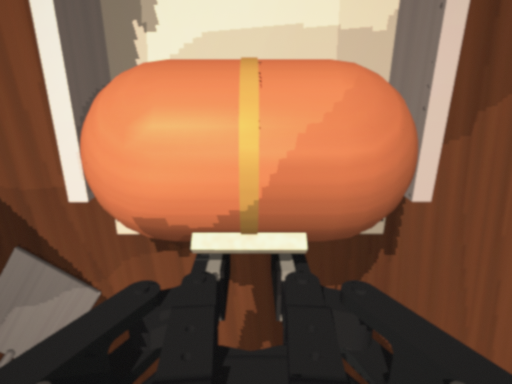

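Emit:
{"fn": "play_rows", "kwargs": {"rows": [-0.08,-1,0,0,-0.16,-2,0,0,-0.16,-2.2,1.5,0,-0.16,-2.2,4,0,-0.16,-2.2,8,0,-0.16,-2.2,12,0,-0.16,-2.2,15,0,-0.16,-2.2,15,0,-0.16,-2.2,15,0]}}

```text
time: 12.82
ee_pos: [551.3, -327.2, 208.9]
orientation: [[-0.0, 0.997, -0.083], [0.0, -0.083, -0.997], [-1.0, -0.0, -0.0]]
contact_force: [-0.6, -0.0, 0.6]
finger_gap: 0.234
```

```bash
python3 tin.py scene wrist; cp $(ls -t pics/scene_*.png|head -1) pics/v4.png; python3 -c "
import cv2;a=cv2.imread('pics/v4.png');cv2.imwrite('pics/v4.png',cv2.resize(a[140:290,40:360],(800,375)))"
```

```text
scene t 12.825 tin y -484.0 score 127 of 781
  TCP deck [ 1.000e-01 -5.487e+02  1.778e+02] F [-0.56 -0.04  0.61]
wrist t 12.875 tin y -482.0 score 10378 of 12288
  TCP deck [-1.000e-01 -5.487e+02  1.773e+02] F [0.15 0.16 0.02]
```

View pics/v4.png

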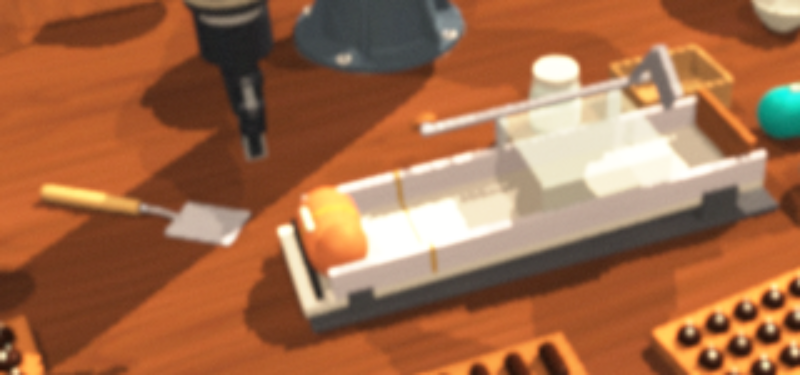

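The last picture shows the tin against the stop, the gate paddle up, and the jar, box and spatula where they were. The hand is clear of everything.

```bash
python3 -c "
from workcell import ticket; print(ticket.sign_off())"
```

```text
the job is handed in; nothing more can be done
None
```

I handed the job in at about 13 s, with the tin resting against the stop. No verdict was reported.

- **Gate:** I pressed the pad to its end of travel. The wrist force peaked at 81 N there, below the 120 N limit but higher than I intended. The last picture shows the paddle still up.
- **Catch:** The fingers ran ahead of the tin in the open chute, took it up and braked it over about 10 cm. I chose a speed slightly below the tin's predicted speed. It stopped at deck y of about -427 mm, past the brass line at -380 and well short of -480.
- **Hold:** The tin stayed still for about 2.5 s. The pictures before and after the hold read -426 and -428 mm.
- **Ease down:** I lowered it at about 20 mm/s until it met the stop, then moved the fingers away downhill and up.
- **Last checks:** The tin read -482 mm in the wrist view and -484 mm in the scene view, against an expected -480, which is within measuring error. Force on the hand was about zero. The jar, box and spatula look undisturbed by eye; I did not measure them.

**Not confirmed:** I took no pictures during the run-along, so the moment of first touch was not seen. The predicted relative speed there was about 5 cm/s. One earlier wrist picture put the tin at -174 mm when it was only partly in view; it disagreed with the scene camera, so I ignored it.

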